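Put the decorated wooden board on show on the display stand

ROBOT

A 6-joint arm with a two-finger parallel gripper is mounted at the origin on the work surface. World frame = base frame: x ahead of the robot, y to its left, z up, the work surface at z = 0. Lengths are in m, angles in degrees, forces in N, time in s.
With the tool pointing down it reaches from about 0.275 to 1 m from the base axis. Payload 8.4 kg.
Tool frame: the origin (TCP) lies between the finger pads; the fingertips stand 25 mm ahead of it and the grasp point (between the pads) lies 6 mm ahead of it; x points along the fingers, y is the direction in which the jaws open and shut, and the axes are right-handed (so a half turn about x gives the same grasp; the last joint's range is limited). The gripper opens to 85 mm and grips with 20 to 120 N. Pads are 22 mm wide; open, the fingers measure 114 mm over their backs; the gripper's body (76 mm by 85 mm) begins 54 mm behind the grasp point. The pads swing forward as they close: fully open they stand 13 mm farther back than shut.
Start: joints at [-72.101, 20.225, 93.587, -0, 66.188, -0.138], TCP at [0.194, -0.594, 0.256] pointing down, gripper open.
Joint ranges: [-150.9, 150.9], [-52.94, 120.26], [3.33, 152.33], [-74.26, 254.26], [0, 154.13], [-172.89, 172.89]. Speed limits (degrees/s): [127.2, 127.2, 159.86, 180, 180, 180].

INTERFACE

Orientations are given as a 3x3 rotation matrix whose columns are the frame's x, y, z axes.
In Python, from workcell import manip gives the robot as it stands.
- The arm moves only by the tool apply_moves, never from a script. Its argument "commands" is a list of rows, each a list of 7 numbers: the shift along the tool's x, y, z in cm, then the turn, a rotation vector about the tool's x, y, z in degrees, then the closure, from 0 (fully open) to 1 (shut). A call has 1 to 5 rows; each row shifts and turns the pose as measured when the row begins, along the tool's axes as they then stand; what a row does not reach is not made up. A row lasts 1/8 s, in which the tool goes at most 62.5 mm and 10.7 degrees, less where a joint would pass 70% of its speed; a pose out of reach is approached as far as the arm can. A call is refused whole if a number of a shift passes 6.25 or a number of a turn 10.7, either way. A call with a gripper value outside its range is refused whole. The fingers move at their own pace and stop on an object; the grip force is fixed at half the most. Time passes only in rows, so rows that do not move let the fingers close. It gives the time, the measured TCP pose, the force and the opening at its end, in the units of the state.
- manip.sense(): the state, without advancing time (a new reading comes with each control period).
- manip.get_image(name): name is "scene" or "top"; returns a dict with "img" (420x560x3 uint8, red, green, blue), "intrinsics" (3x3 intrinsics, pixels), "k1" (the pictures are not rectified: a ray, as slopes to the right and down, at radius r is drawn at 1 + k1 r^2 times it, then the intrinsics apply), "rvec" (rotation vector, rad) and "tvec" (3), from world to camera coordinates, as OpenCV has them. Camera axes: x right, y down, z forward; pixel columns grow to the right and rows downward; lengths in m; the calibration is good to about 2 mm. A picture is of the moment at which its call begins. There is no depth.
- manip.finish_job(): hands the job in, once; it reports no verdict.
The state is a dict: "clock": time; "joint_positions": joint angles; "joint_velocities": joint speeds; "joint_efforts": joint torques, N m; "eef_pos": TCP position; "eef_rot": TCP orientation; "ft_force": force on the tool from outside, world axes, zero at the start; "moment": the same for the moment, N m; "finger_gap": finger opening in m.
Only numpy, scipy, OpenCV 4.12 (cv2) and the standard library are available. Lean on these libraries where they do the work, as an engineer would, in place of code of your own. Each camera call takes 0.05 s, during which the arm holds its last target. There are 200 camera calls.

TASK

Put the decorated wooden board on show in the middle of the display stand: gently stand its foot on the ledge right up against the back of the front lip and lean it straight back, wreath at the top and facing out, until its head rests against the white back panel. The red candle is in its way: stand it upright at the left end of the ledge (the end nearer the robot). Leave the pot of scissors, the secateurs and the green wreath on the table alone.

Things in the scene. Friction and masses are not known exactly. Their poses are not given: they have to be found in the camera images.
- stand: Fixed display stand, light wood with white back panel. Origin: middle of its underside, on the table. x runs along the 400 mm ledge (-200 to 200 mm), from the left end, nearer the robot, to the right end; y points from the front lip to the panel (world +y within 0.2 rad); z up. Ledge top at z = 18 mm, open at both ends. The candle's new place is about x = -130 mm.
- stand_lip (a point): Middle of the foot of the front lip's inner face: on the ledge top, 75 mm in front of the stand's origin (y = -75 mm). The lip is 18 mm thick, its top 22 mm above the ledge. Axes as the stand.
- stand_panel (a point): Middle of the foot of the upright back panel's front face: on the ledge top, at the stand's y = +75 mm, so the ledge is 150 mm deep from lip to panel. The panel's top edge is 329 mm above the ledge, its trim 4 mm proud there. Axes as the stand.
- candle_center (a point): Centre (half-way up) of the loose red pillar candle, 60 mm diameter, 90 mm tall, about 0.22 kg, standing upright on the ledge (centre 45 mm above the ledge). z is its axis. A thin 9 mm wick stub stands on its top.
- board_mid (a point): Centre of the loose dark wood board, 320 mm long (x, to the head end), 55 mm wide (y), 15 mm thick (z, out of the decorated face), about 0.19 kg, balanced at its middle. A small wreath with bow (47 mm across, 9 to 14 mm proud) is fixed to the face 105 mm towards the head; the middle is plain. It starts face up on the battens, head towards the stand, and ends about 65 degrees from level.
- board_foot (a point): Middle of the foot-end edge on the decorated face: 160 mm from the board's middle towards the foot, 7.5 mm out. In the finished lean this edge touches the inner face of the lip. Axes as board_mid.
- board_head (a point): Middle of the head-end edge on the plain back: 160 mm from the board's middle towards the head, 7.5 mm back. In the finished lean this edge touches the panel. Axes as board_mid.
- battens: Two fixed light-wood drying battens, 25 mm high and 25 mm wide, 140 mm long, parallel, their centres 100 mm either side of the origin (on the table between them). x runs across the battens, along the board that lies on them; y along the battens.
- scissors_pot: Bystander: loose plum-coloured pot, 90 mm across and 95 mm tall, with scissors standing in it to 165 mm. Origin: middle of its underside.
- secateurs: Bystander: loose secateurs with red and black handles lying on the table, about 160 mm long (x, blades to +x), 18 mm high. Origin on the table below the middle.
- wreath: Bystander: loose green fir wreath lying on the table, about 170 mm across, 35 mm high. Origin: its centre, on the table.
Not all that is in view belongs to the job. What is meant by the part that bears candle_center is not blue, and is the larger of those in its own colour.

How it is judged:
By the outcome, as a careful person would: the job done as asked, in the order asked, and still so for the second after the job is handed in, with the robot touching nothing.
It also fails if it takes over 56 s, if anything falls off the work surface, if the arm or the gripper's body presses on something with over 40 N, if the wrist force passes 120 N, or if a joint passes its speed limit or range.

## Working session

There is one attempt and no reset: what is moved stays moved. The work goes in short steps, Python scripts to look and compute and a tool call to move; the robot and the scene stay as the last step left them, time stands still between calls to the robot, and variables do not carry over. Pictures are saved under pics/ and viewed, about 8 in all and at most 12, crops included, and the job is handed in when it is done.

Besides the shell and the picture viewer there is one more tool, called after "Request:" as name([rows], argument=value, ...), one row to a line, values as JSON. apply_moves: Moves the arm, as the interface text tells. Its arguments: {"type":"object","properties":{"commands":{"type":"array","items":{"type":"array","items":{"type":"number"}}}},"required":["commands"]}

```bash
mkdir -p pics; ls; cat > h.py <<'E'
import numpy as np, cv2
from workcell import manip
np.set_printoptions(precision=4,suppress=True)
def shot(n,f):
    d=manip.get_image(n); cv2.imwrite('pics/'+f+'.png',d['img'][:,:,::-1])
    np.savez('pics/'+f+'.npz',**{k:d[k] for k in('intrinsics','k1','rvec','tvec')}); return d
def ray(f,u,v):
    d=np.load('pics/'+f+'.npz');K=d['intrinsics'];R=cv2.Rodrigues(d['rvec'])[0]
    p=cv2.undistortPoints(np.array([[[u,v]]],float),K,np.array([float(d['k1']),0,0,0]))[0,0]
    c=-R.T@d['tvec'].ravel(); return c,R.T@np.array([p[0],p[1],1.])
def atz(f,u,v,z):
    c,r=ray(f,u,v); return c+r*(z-c[2])/r[2]
def proj(f,P):
    d=np.load('pics/'+f+'.npz')
    return cv2.projectPoints(np.array(P,float).reshape(-1,3),d['rvec'],d['tvec'],d['intrinsics'],np.array([float(d['k1']),0,0,0]))[0].reshape(-1,2)
E
python3 - <<'E'
from h import *
for n in('scene','top'):
    d=shot(n,n+'0'); R=cv2.Rodrigues(np.array(d['rvec']))[0]; print(n,d['intrinsics'],d['k1'],-R.T@np.array(d['tvec']).ravel())
a=cv2.imread('pics/scene0.png');b=cv2.imread('pics/top0.png')
for n,i in(('scene',a),('top',b)): cv2.imwrite(f'pics/{n}0b.png',cv2.resize(i,(800,600),interpolation=cv2.INTER_CUBIC))
print(manip.sense())
E
```

```text
pics
scene [[390.6884   0.     281.4824]
 [  0.     390.6884 206.3803]
 [  0.       0.       1.    ]] 0.018646221910477278 [1.085  0.2348 0.6684]
top [[502.0365   0.     276.1228]
 [  0.     502.0365 213.6559]
 [  0.       0.       1.    ]] -0.13709645861445682 [ 0.4534 -0.0402  1.2183]
{'clock': 0.1, 'joint_positions': array([-72.1025,  20.2592,  93.6249,  -0.    ,  66.1875,  -0.1369]), 'joint_velocities': array([ 0.0132,  0.0136,  0.013 , -0.0396, -0.1324,  0.0151]), 'joint_efforts': array([  0.0005, -60.6355, -34.282 ,   0.    ,   0.0039,   0.    ]), 'eef_pos': array([ 0.1934, -0.5939,  0.2556]), 'eef_rot': array([[-0.0004,  0.3096, -0.9509],
       [ 0.0012, -0.9509, -0.3096],
       [-1.    , -0.0012, -0.    ]]), 'ft_force': array([ 0.08  , -0.1254, -0.9511]), 'moment': array([ 0.0601, -0.0312,  0.049 ]), 'finger_gap': 0.08544618001637792}
```

View pics/scene0b.png

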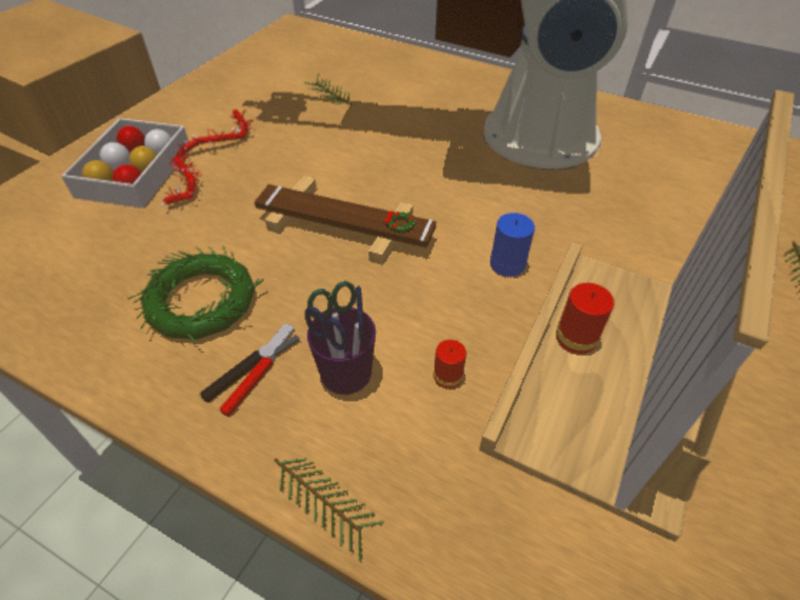

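View pics/top0b.png

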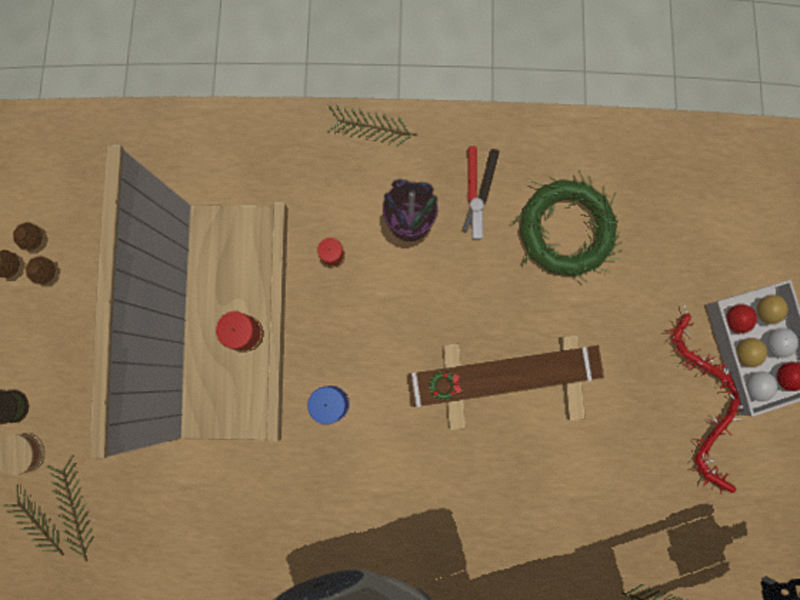

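The scene view shows the stand at right with the large red candle on its ledge (583,318), and the board on its battens (255–435, 190–240). In the top view the candle's top is at (236,330), the lip's inner edge runs from (275,203) to (271,439), and the board runs from its head (410,391) to its foot (602,361).

```bash
python3 - <<'E'
from h import *
s=560/800
def T(u,v,z,f='top0'): return atz(f,(u+.5)*s-.5,(v+.5)*s-.5,z)
li=[T(275,203,.04),T(271,439,.04)]; lo=[T(285,203,.04),T(281,440,.04)]; pf=[T(190,205,.018),T(183,438,.018)]
print('lip in',li,'out',lo,'panel',pf); print('len',np.linalg.norm(li[0]-li[1]),np.linalg.norm(pf[0]-pf[1]))
d=li[0]-li[1];print('yaw x',np.degrees(np.arctan2(d[1],d[0])))
d=pf[0]-pf[1];print('yaw x',np.degrees(np.arctan2(d[1],d[0])))
print('candle',T(236,330,.108), T(583.5,294,.108,'scene0'))
c=[T(408,375,.04),T(412,407,.04),T(600,346,.04),T(604,376,.04)]
print('board',c,'mid',np.mean(c,0)); d=(c[0]+c[1]-c[2]-c[3])/2; print(np.linalg.norm(d),np.degrees(np.arctan2(d[1],d[0])),np.linalg.norm(c[0]-c[1]))
print('blue',T(327,405,.08),'smallred',T(330,250,.05),'pot',T(410,205,.095))
cv2.imwrite('pics/crop1.png',cv2.resize(cv2.imread('pics/top0.png')[130:320,55:435],None,fx=2.1,fy=2.1,interpolation=cv2.INTER_CUBIC))
E
```

```text
lip in [array([0.7425, 0.1858, 0.04  ]), array([0.3485, 0.1746, 0.04  ])] out [array([0.7428, 0.1687, 0.04  ]), array([0.3475, 0.158 , 0.04  ])] panel [array([0.7419, 0.3396, 0.018 ]), array([0.3418, 0.329 , 0.018 ])]
len 0.3941981189538108 0.40021236727220594
yaw x 1.6249157196907724
yaw x 1.5168113849057931
candle [0.5215 0.2246 0.108 ] [0.5224 0.2173 0.108 ]
board [array([ 0.4602, -0.0467,  0.04  ]), array([ 0.4082, -0.0547,  0.04  ]), array([ 0.5159, -0.3634,  0.04  ]), array([ 0.4665, -0.3705,  0.04  ])] mid [ 0.4627 -0.2088  0.04  ]
0.32132611852659687 100.22020990338673 0.052551446403200426
blue [0.4088 0.0802 0.08  ] smallred [0.6623 0.088  0.05  ] pot [ 0.7307 -0.0423  0.095 ]
```

View pics/crop1.png

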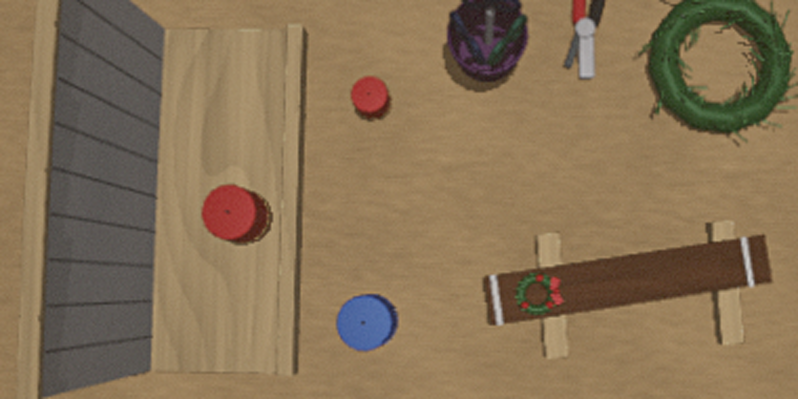

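```bash
cat >> h.py <<'E'
from scipy.spatial.transform import Rotation as Ro
def tool(yaw,pitch=0):
    # tool down with jaw axis y at yaw (deg); pitch turns about the jaw axis (right-hand)
    y=np.array([np.cos(np.radians(yaw)),np.sin(np.radians(yaw)),0]);x=np.array([0,0,-1.]);R=np.c_[x,y,np.cross(x,y)]
    return Ro.from_rotvec(np.radians(pitch)*y).as_matrix()@R
def plan(P,R,clos,via=None,lin=5.5,ang=9.,show=True):
    """rows to go straight to tcp P with rotation R from the sensed pose"""
    s=manip.sense();p=np.array(s['eef_pos']);A=np.array(s['eef_rot'])
    print('t',s['clock'],'tcp',p,'F',s['ft_force'],'gap',s['finger_gap'],'q',s['joint_positions'])
    w=Ro.from_matrix(A.T@R).as_rotvec(degrees=True); dp=np.array(P)-p
    n=max(1,int(np.ceil(max(np.linalg.norm(dp)*100/lin,np.linalg.norm(w)/ang))))
    for k in range(n):
        Ak=A@Ro.from_rotvec(w*k/n,degrees=True).as_matrix()
        print([float(round(v,2)) for v in [*(Ak.T@dp*100/n),*(w/n),clos]],',')
E
python3 - <<'E'
from h import *
plan([.522,.221,.22],tool(1.5),0)
E
```

```text
t 0.1 tcp [ 0.1934 -0.5939  0.2556] F [ 0.08   -0.1254 -0.9511] gap 0.08544618001637792 q [-72.1025  20.2592  93.6249  -0.      66.1875  -0.1369]
[0.23, -4.21, -3.53, -4.59, -0.0, 0.0, 0.0] ,
[0.23, -3.91, -3.86, -4.59, -0.0, 0.0, 0.0] ,
[0.23, -3.59, -4.16, -4.59, -0.0, 0.0, 0.0] ,
[0.23, -3.25, -4.43, -4.59, -0.0, 0.0, 0.0] ,
[0.23, -2.88, -4.68, -4.59, -0.0, 0.0, 0.0] ,
[0.23, -2.5, -4.89, -4.59, -0.0, 0.0, 0.0] ,
[0.23, -2.1, -5.08, -4.59, -0.0, 0.0, 0.0] ,
[0.22, -1.68, -5.23, -4.59, -0.0, 0.0, 0.0] ,
[0.22, -1.26, -5.35, -4.59, -0.0, 0.0, 0.0] ,
[0.22, -0.83, -5.43, -4.59, -0.0, 0.0, 0.0] ,
[0.22, -0.39, -5.48, -4.59, -0.0, 0.0, 0.0] ,
[0.22, 0.05, -5.49, -4.59, -0.0, 0.0, 0.0] ,
[0.22, 0.49, -5.47, -4.59, -0.0, 0.0, 0.0] ,
[0.22, 0.92, -5.41, -4.59, -0.0, 0.0, 0.0] ,
[0.22, 1.35, -5.32, -4.59, -0.0, 0.0, 0.0] ,
[0.22, 1.78, -5.2, -4.59, -0.0, 0.0, 0.0] ,
```

Request:
apply_moves([
  [0,-4.2,-3.5,-4.6,0,0,0],
  [0,-3.9,-3.9,-4.6,0,0,0],
  [0,-3.6,-4.2,-4.6,0,0,0],
  [0,-3.2,-4.4,-4.6,0,0,0],
  [0,-2.9,-4.7,-4.6,0,0,0],
])

```text
clock: 0.72
eef_pos: [0.2966, -0.3342, 0.2538]
eef_rot: [[-0.001, 0.662, -0.75], [0.002, -0.75, -0.662], [-1.0, -0.002, -0.001]]
ft_force: [0.2, -0.1, 0.1]
finger_gap: 0.0855
```

Request:
apply_moves([
  [0.2,-2.5,-4.9,-4.6,0,0,0],
  [0.2,-2.1,-5.1,-4.6,0,0,0],
  [0.2,-1.7,-5.2,-4.6,0,0,0],
  [0.2,-1.3,-5.3,-4.6,0,0,0],
  [0.2,-0.8,-5.4,-4.6,0,0,0],
])

```text
clock: 1.35
eef_pos: [0.3968, -0.07, 0.2443]
eef_rot: [[0.001, 0.907, -0.421], [0.002, -0.421, -0.907], [-1.0, 0.0, -0.002]]
ft_force: [1.4, -1.0, 0.1]
finger_gap: 0.0857
```

```bash
python3 - <<'E'
from h import *
plan([.522,.221,.20],tool(1.5),0)
E
```

```text
t 1.35 tcp [ 0.3968 -0.07    0.2443] F [ 1.3823 -1.0362  0.1446] gap 0.08574902956172575 q [-10.3061   0.5614 119.7645   0.133   59.6311  14.5182]
[0.75, -0.15, -5.28, -4.4, -0.02, -0.01, 0.0] ,
[0.75, 0.26, -5.27, -4.4, -0.02, -0.01, 0.0] ,
[0.75, 0.66, -5.24, -4.4, -0.02, -0.01, 0.0] ,
[0.74, 1.06, -5.17, -4.4, -0.02, -0.01, 0.0] ,
[0.74, 1.45, -5.07, -4.4, -0.02, -0.01, 0.0] ,
[0.74, 1.84, -4.95, -4.4, -0.02, -0.01, 0.0] ,
```

Request:
apply_moves([
  [0.7,-0.1,-5.5,-4.6,0,0,0],
  [0.7,0.3,-5.5,-4.6,0,0,0],
  [0.7,0.7,-5.5,-4.6,0,0,0],
  [0.7,1.1,-5.4,-4.6,0,0,0],
  [0.7,1.5,-5.3,-4.6,0,0,0],
])

```text
clock: 1.98
eef_pos: [0.5051, 0.194, 0.209]
eef_rot: [[0.003, 1.0, -0.018], [0.001, -0.018, -1.0], [-1.0, 0.003, -0.001]]
ft_force: [1.3, -1.0, 0.7]
finger_gap: 0.0851
```

```bash
python3 - <<'E'
from h import *
plan([.522,.221,.14],tool(1.5),0)
E
```

```text
t 1.975 tcp [0.5051 0.194  0.209 ] F [ 1.3215 -1.0421  0.7314] gap 0.08510754225972512 q [ 20.858   15.725  106.6555  -0.0028  57.4434  21.8809]
[3.45, 0.81, -1.36, -1.26, -0.03, -0.08, 0.0] ,
[3.45, 0.85, -1.34, -1.26, -0.03, -0.08, 0.0] ,
```

Request:
apply_moves([
  [2.5,0.8,-1.4,-1.3,0,0,0],
  [2.5,0.8,-1.3,-1.3,0,0,0],
  [0,0,0,0,0,0,0],
])

```text
clock: 2.35
eef_pos: [0.5222, 0.2259, 0.1565]
eef_rot: [[0.002, 0.999, 0.035], [0.001, 0.035, -0.999], [-1.0, 0.002, -0.001]]
ft_force: [-0.8, -0.3, 0.2]
finger_gap: 0.0854
```

```bash
python3 - <<'E'
from h import *
plan([.522,.221,.078],tool(1.5),0)
shot('scene','s1');shot('top','t1')
a=cv2.imread('pics/s1.png')[120:380,300:560];b=cv2.imread('pics/t1.png')[120:320,60:260]
cv2.imwrite('pics/v1.png',np.hstack([cv2.resize(a,(400,400),interpolation=2),cv2.resize(b,(400,400),interpolation=2)]))
E
```

```text
t 2.35 tcp [0.5222 0.2259 0.1565] F [-0.8456 -0.2774  0.2185] gap 0.08535392329137531 q [ 23.2423  21.8445 105.6167   0.0101  52.396   21.2335]
[3.93, -0.03, 0.25, 0.25, -0.03, -0.06, 0.0] ,
[3.93, -0.02, 0.25, 0.25, -0.03, -0.06, 0.0] ,
```

View pics/v1.png

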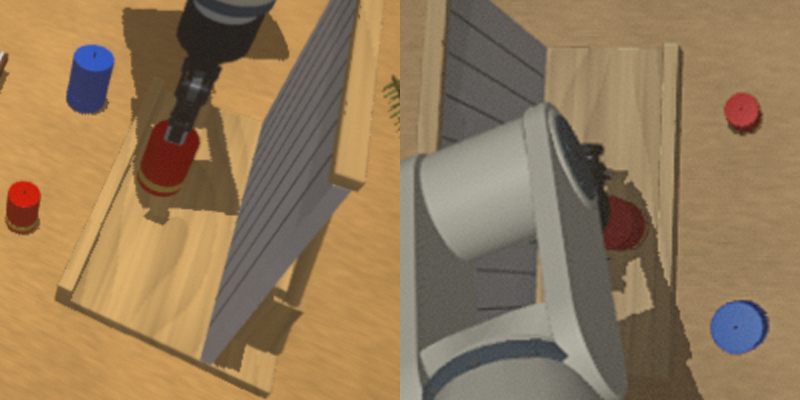

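The gripper is centred over the candle: in the left pane the fingers are at (178,135) and the candle top at (172,140). I'll descend and grip.

Request:
apply_moves([
  [3.9,0,0.4,0,0,0,0],
  [3.0,0,0.2,0,0,0,0],
  [1.0,0,0,0,0,0,0],
  [0,0,0,0,0,0,0],
])

```text
clock: 2.95
eef_pos: [0.5257, 0.218, 0.0833]
eef_rot: [[0.011, 0.999, 0.03], [0.004, 0.03, -1.0], [-1.0, 0.011, -0.004]]
ft_force: [-0.2, 0.1, -0.0]
finger_gap: 0.0856
```

Request:
apply_moves([
  [0,0,0,0,0,0,0.5],
  [0,0,0,0,0,0,1],
  [0,0,0,0,0,0,1],
  [0,0,0,0,0,0,1],
  [0,0,0,0,0,0,1],
])

```text
clock: 3.58
eef_pos: [0.5271, 0.2185, 0.0868]
eef_rot: [[0.015, 0.999, 0.03], [0.006, 0.03, -1.0], [-1.0, 0.015, -0.006]]
ft_force: [-0.5, -0.1, -3.6]
finger_gap: 0.0585
```

Request:
apply_moves([
  [-1.5,0,0,0,0,0,1],
  [-1.5,0,0,0,0,0,1],
  [0,0,0,0,0,0,1],
])

```text
clock: 3.95
eef_pos: [0.5269, 0.2185, 0.1193]
eef_rot: [[0.016, 0.999, 0.03], [0.006, 0.03, -1.0], [-1.0, 0.016, -0.006]]
ft_force: [-0.7, -0.1, -2.7]
finger_gap: 0.059
```

```bash
python3 - <<'E'
from h import *
plan([.4135,.232,.115],tool(1.5),1,lin=3)
E
```

```text
t 3.95 tcp [0.5269 0.2185 0.1193] F [-0.7051 -0.0962 -2.7389] gap 0.05901315868092637 q [ 22.3807  24.572  107.336   -0.0234  47.1266  20.6895]
[0.07, -2.82, -0.42, 0.05, -0.08, -0.23, 1.0] ,
[0.08, -2.82, -0.42, 0.05, -0.08, -0.23, 1.0] ,
[0.09, -2.82, -0.42, 0.05, -0.08, -0.23, 1.0] ,
[0.1, -2.82, -0.41, 0.05, -0.08, -0.23, 1.0] ,
```

Request:
apply_moves([
  [0,-2.8,-0.4,0,0,0,1],
  [0,-2.8,-0.4,0,0,0,1],
  [0,-2.8,-0.4,0,0,0,1],
  [0,-2.8,-0.4,0,0,0,1],
  [0,0,0,0,0,0,1],
])

```text
clock: 4.58
eef_pos: [0.4119, 0.2313, 0.1185]
eef_rot: [[0.018, 0.999, 0.029], [0.007, 0.029, -1.0], [-1.0, 0.018, -0.007]]
ft_force: [0.2, -0.9, -3.0]
finger_gap: 0.0585
```

```bash
python3 - <<'E'
from h import *
plan([.4135,.232,.092],np.array(manip.sense()['eef_rot']),1,lin=1.5)
E
```

```text
t 4.575 tcp [0.4119 0.2313 0.1185] F [ 0.1942 -0.8644 -3.0401] gap 0.05854231520743871 q [ 29.2315  17.408  119.3121  -0.2159  42.1685  27.7347]
[1.33, 0.06, -0.02, 0.0, 0.0, 0.0, 1.0] ,
[1.33, 0.06, -0.02, 0.0, 0.0, 0.0, 1.0] ,
```

Request:
apply_moves([
  [1.4,0,0,0,0,0,1],
  [1.2,0,0,0,0,0,1],
  [0,0,0,0,0,0,1],
])

```text
clock: 4.95
eef_pos: [0.4144, 0.2319, 0.0908]
eef_rot: [[0.02, 0.999, 0.029], [0.008, 0.029, -1.0], [-1.0, 0.02, -0.008]]
ft_force: [0.3, -1.1, -2.1]
finger_gap: 0.0588
```

Request:
apply_moves([
  [0.3,0,0,0,0,0,1],
  [0,0,0,0,0,0,1],
])

```text
clock: 5.2
eef_pos: [0.415, 0.2317, 0.0872]
eef_rot: [[0.02, 0.999, 0.028], [0.008, 0.028, -1.0], [-1.0, 0.02, -0.007]]
ft_force: [-0.4, -0.4, -2.5]
finger_gap: 0.0588
```

Request:
apply_moves([
  [0.25,0,0,0,0,0,1],
  [0,0,0,0,0,0,1],
])

```text
clock: 5.45
eef_pos: [0.4158, 0.2322, 0.086]
eef_rot: [[0.021, 0.999, 0.028], [0.009, 0.028, -1.0], [-1.0, 0.021, -0.008]]
ft_force: [0.4, 0.7, -2.4]
finger_gap: 0.0585
```

Request:
apply_moves([
  [0.2,0,0,0,0,0,1],
  [0,0,0,0,0,0,1],
])

```text
clock: 5.7
eef_pos: [0.4163, 0.2327, 0.0861]
eef_rot: [[0.022, 0.999, 0.028], [0.01, 0.027, -1.0], [-1.0, 0.022, -0.009]]
ft_force: [0.6, 0.5, -2.3]
finger_gap: 0.0587
```

Request:
apply_moves([
  [0.4,0,0,0,0,0,1],
])

```text
clock: 5.82
eef_pos: [0.4174, 0.2333, 0.0843]
eef_rot: [[0.023, 0.999, 0.028], [0.011, 0.028, -1.0], [-1.0, 0.024, -0.01]]
ft_force: [-4.4, -4.1, 46.8]
finger_gap: 0.0583
```

Request:
apply_moves([
  [0.3,0,0,0,0,0,1],
])

```text
clock: 5.95
eef_pos: [0.4175, 0.2333, 0.0841]
eef_rot: [[0.023, 0.999, 0.028], [0.01, 0.028, -1.0], [-1.0, 0.023, -0.01]]
ft_force: [-17.2, -10.6, 66.4]
finger_gap: 0.0587
```

Request:
apply_moves([
  [0.2,0,0,0,0,0,1],
])

```text
clock: 6.08
eef_pos: [0.4175, 0.2333, 0.0842]
eef_rot: [[0.023, 0.999, 0.028], [0.01, 0.028, -1.0], [-1.0, 0.023, -0.01]]
ft_force: [-8.9, -5.3, 32.4]
finger_gap: 0.0589
```

Request:
apply_moves([
  [0,0,0,0,0,0,1],
  [0,0,0,0,0,0,0.2],
  [0,0,0,0,0,0,0],
  [0,0,0,0,0,0,0],
])

```text
clock: 6.58
eef_pos: [0.4183, 0.2337, 0.0848]
eef_rot: [[0.025, 0.999, 0.028], [0.012, 0.028, -1.0], [-1.0, 0.026, -0.011]]
ft_force: [0.7, -0.3, -0.6]
finger_gap: 0.0857
```

Request:
apply_moves([
  [-1.5,0,0,0,0,0,0],
  [-3,0,0,0,0,0,0],
  [-5,0,0,0,0,0,0],
  [-5,0,0,0,0,0,0],
  [-3,0,0,0,0,0,0],
])

```text
clock: 7.2
eef_pos: [0.4125, 0.231, 0.2661]
eef_rot: [[0.022, 0.999, 0.028], [0.01, 0.028, -1.0], [-1.0, 0.022, -0.009]]
ft_force: [0.1, 0.2, 0.0]
finger_gap: 0.0855
```

```bash
python3 - <<'E'
from h import *
plan([.4627,-.21,.20],tool(10.2),0)
shot('scene','s2')
a=cv2.imread('pics/s2.png')[100:380,250:560]
cv2.imwrite('pics/v2.png',cv2.resize(a,None,fx=2,fy=2,interpolation=2))
E
```

```text
t 7.2 tcp [0.4125 0.231  0.2661] F [0.0915 0.2341 0.0298] gap 0.08551220080075979 q [ 29.146    5.1611 111.7801  -0.1397  61.7032  27.6112]
[0.7, 0.4, 4.92, -0.96, -0.05, -0.14, 0.0] ,
[0.7, 0.32, 4.93, -0.96, -0.05, -0.14, 0.0] ,
[0.71, 0.24, 4.93, -0.96, -0.05, -0.14, 0.0] ,
[0.71, 0.16, 4.93, -0.96, -0.05, -0.14, 0.0] ,
[0.71, 0.08, 4.93, -0.96, -0.05, -0.14, 0.0] ,
[0.72, 0.0, 4.93, -0.96, -0.05, -0.14, 0.0] ,
[0.72, -0.08, 4.93, -0.96, -0.05, -0.14, 0.0] ,
[0.72, -0.16, 4.93, -0.96, -0.05, -0.14, 0.0] ,
[0.73, -0.24, 4.93, -0.96, -0.05, -0.14, 0.0] ,
```

View pics/v2.png

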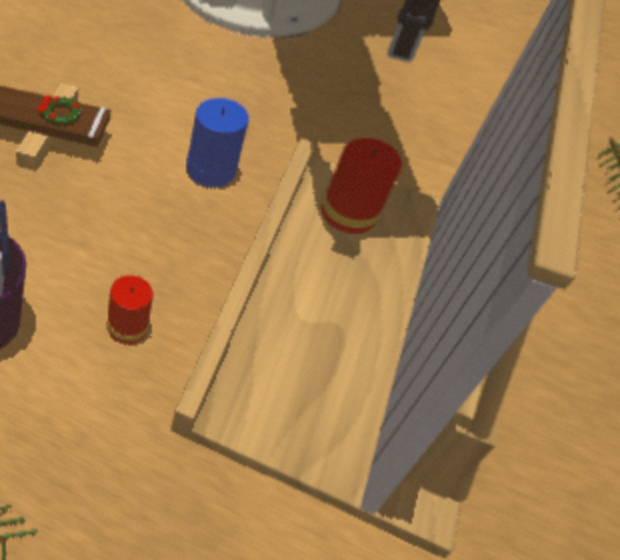

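```bash
python3 - <<'E'
from h import *
s=(np.array(proj('s2',[[.415,.232,.108],[.415,.232,.018]]))-[250,100]+.5)*2-.5; print('candle expected in v2',s)
plan([.4627,-.207,.20],tool(10.2,-20),0,lin=5.8)
E
```

```text
candle expected in v2 [[360.2056 149.3029]
 [336.6627 207.4237]]
t 7.25 tcp [0.4138 0.2317 0.2694] F [2.1091 0.2213 4.4981] gap 0.08521963886696383 q [ 29.1464   4.9674 111.5472  -0.1409  61.8799  27.6143]
[0.82, 0.44, 5.51, -1.1, -2.56, -0.0, 0.0] ,
[1.06, 0.33, 5.47, -1.1, -2.56, -0.0, 0.0] ,
[1.31, 0.23, 5.43, -1.1, -2.56, -0.0, 0.0] ,
[1.55, 0.12, 5.37, -1.1, -2.56, -0.0, 0.0] ,
[1.79, 0.02, 5.29, -1.1, -2.56, -0.0, 0.0] ,
[2.02, -0.08, 5.21, -1.1, -2.56, -0.0, 0.0] ,
[2.25, -0.18, 5.11, -1.1, -2.56, -0.0, 0.0] ,
[2.48, -0.28, 5.0, -1.1, -2.56, -0.0, 0.0] ,
```

Request:
apply_moves([
  [0.5,0.4,5.8,-1.1,-2.6,0,0],
  [0.7,0.3,5.8,-1.1,-2.6,0,0],
  [0.9,0.2,5.7,-1.1,-2.6,0,0],
  [1.1,0.1,5.7,-1.1,-2.6,0,0],
  [1.4,0,5.6,-1.1,-2.6,0,0],
])

```text
clock: 7.88
eef_pos: [0.4461, -0.0611, 0.2529]
eef_rot: [[0.053, 0.991, 0.122], [-0.216, 0.131, -0.968], [-0.975, 0.025, 0.221]]
ft_force: [1.3, -0.2, -0.8]
finger_gap: 0.0856
```

```bash
python3 - <<'E'
from h import *
plan([.4627,-.207,.14],tool(10.2,-20),0,lin=5.8)
E
```

```text
t 7.875 tcp [ 0.4461 -0.0611  0.2529] F [ 1.2714 -0.2443 -0.8473] gap 0.08563926361338574 q [  0.7862   3.1368 116.9756 -14.8141  57.8269   1.1093]
[3.56, -0.14, 2.96, -0.74, -1.8, -0.15, 0.0] ,
[3.65, -0.17, 2.84, -0.74, -1.8, -0.15, 0.0] ,
[3.74, -0.19, 2.72, -0.74, -1.8, -0.15, 0.0] ,
[3.82, -0.22, 2.6, -0.74, -1.8, -0.15, 0.0] ,
```

Request:
apply_moves([
  [3.5,-0.1,3.1,-0.8,-1.9,0,0],
  [3.5,-0.2,3.0,-0.8,-1.9,0,0],
  [3.5,-0.2,2.8,-0.8,-1.8,0,0],
  [3.2,-0.2,2.6,-0.7,-1.8,0,0],
  [0,0,0,0,0,0,0],
])

```text
clock: 8.5
eef_pos: [0.4642, -0.2158, 0.1529]
eef_rot: [[0.076, 0.984, 0.163], [-0.344, 0.179, -0.922], [-0.936, 0.014, 0.352]]
ft_force: [-0.7, 0.3, 1.1]
finger_gap: 0.0859
```

```bash
python3 - <<'E'
from h import *
shot('scene','s3');shot('top','t3')
plan([.4627,-.207,.038],tool(10.2,-20),0,lin=4)
a=cv2.imread('pics/s3.png')[80:300,130:350];b=cv2.imread('pics/t3.png')[180:360,255:435]
cv2.imwrite('pics/v3.png',np.hstack([cv2.resize(a,(400,400),interpolation=2),cv2.resize(b,(400,400),interpolation=2)]))
E
```

```text
t 8.6 tcp [ 0.4651 -0.2146  0.1543] F [ 0.1214 -0.469   0.1515] gap 0.08527011400005059 q [-13.677   14.8222 120.2941 -29.8465  39.2674  -1.4845]
[3.54, -0.1, -1.61, -0.05, 0.2, -0.31, 0.0] ,
[3.54, -0.08, -1.6, -0.05, 0.2, -0.31, 0.0] ,
[3.55, -0.06, -1.59, -0.05, 0.2, -0.31, 0.0] ,
```

View pics/v3.png

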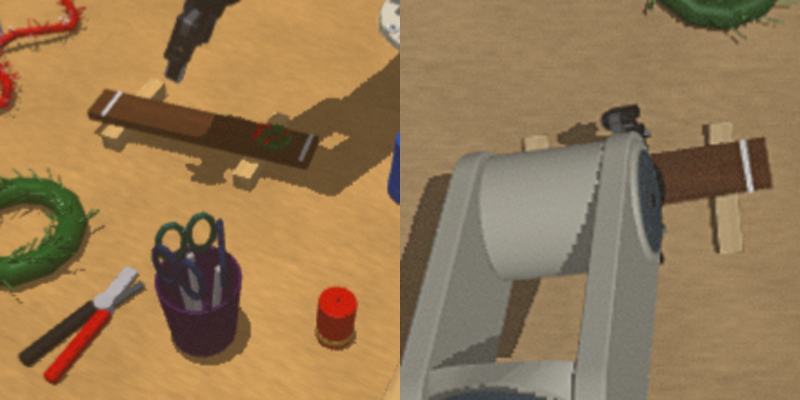

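The gripper hangs over the board's middle: fingers at (175,75) and board middle at (205,128) in the left pane. I'll descend.

Request:
apply_moves([
  [3.5,-0.1,-1.6,0,0,0,0],
  [3.5,-0.1,-1.6,0,0,0,0],
  [2.0,-0.1,-1.0,0,0,-0.5,0],
  [0,0,0,0,0,0,0],
])

```text
clock: 9.1
eef_pos: [0.4671, -0.2052, 0.0586]
eef_rot: [[0.08, 0.984, 0.161], [-0.346, 0.179, -0.921], [-0.935, 0.018, 0.355]]
ft_force: [0.1, -0.6, 0.1]
finger_gap: 0.0855
```

```bash
python3 - <<'E'
from h import *
plan([.4627,-.207,.038],tool(10.2,-20),0,lin=4)
E
```

```text
t 9.1 tcp [ 0.4671 -0.2052  0.0586] F [ 0.0887 -0.6482  0.0892] gap 0.08553265134256505 q [-12.3427  25.3387 123.1185 -41.8009  28.8124  14.0871]
[1.96, -0.51, -0.63, -0.26, 0.8, -1.0, 0.0] ,
```

Request:
apply_moves([
  [2.0,-0.5,-0.6,0,0.8,-1,0],
  [0.2,0,0,0,0,0,0],
])

```text
clock: 9.35
eef_pos: [0.4653, -0.2077, 0.0388]
eef_rot: [[0.065, 0.985, 0.162], [-0.338, 0.174, -0.925], [-0.939, 0.006, 0.344]]
ft_force: [-0.1, -0.7, -0.1]
finger_gap: 0.0857
```

```bash
python3 - <<'E'
from h import *
plan([.4627,-.207,.038],tool(10.2,-20),0,lin=4)
E
```

```text
t 9.35 tcp [ 0.4653 -0.2077  0.0388] F [-0.0909 -0.6546 -0.0779] gap 0.08572533951603346 q [-12.9213  27.7717 122.8948 -42.8619  27.5417  15.1876]
[0.03, -0.25, -0.14, -0.26, 0.11, -0.24, 0.0] ,
```

Request:
apply_moves([
  [0.1,-0.2,0,0,0,0,0.3],
  [0.1,0,0,0,0,0,0.6],
  [0.1,0,0,0,0,0,1],
  [0,0,0,0,0,0,1],
  [0,0,0,0,0,0,1],
])

```text
clock: 9.98
eef_pos: [0.4654, -0.2093, 0.0404]
eef_rot: [[0.071, 0.985, 0.16], [-0.34, 0.174, -0.924], [-0.938, 0.011, 0.347]]
ft_force: [-0.4, -0.7, -0.8]
finger_gap: 0.0537
```

```bash
cat >> h.py <<'E'
YS=np.radians(1.55); SR=Ro.from_rotvec([0,0,YS]).as_matrix(); SO=np.array([.5435,.257,0.])  # stand
import os
def boardR(th):
    t=np.radians(th);return SR@np.c_[[0,np.cos(t),np.sin(t)],[-1,0,0],[0,-np.sin(t),np.cos(t)]]
def center(th,gap,h):
    "board centre, world: decorated foot edge `gap` m behind lip, lowest edge h above the ledge"
    R=SR.T@boardR(th);B=np.array([0,-.075+gap+.015*np.sin(np.radians(th)),.018+h])
    return SO+SR@(B+R@[.16,0,.0075])
def grel(): d=np.load('rel.npz');return d['R'],d['c']
def goal(Rb,c):
    R,t=grel(); return c-Rb@R.T@np.zeros(3)-(Rb@R)@t, Rb@R
def now():
    s=manip.sense();R,t=grel();A=np.array(s['eef_rot']);return np.array(s['eef_pos'])+A@t, A@R.T
def feet(c,Rb):
    S=SR.T; f=S@(c+Rb@[-.16,0,.0075]-SO);b=S@(c+Rb@[-.16,0,-.0075]-SO);h=S@(c+Rb@[.16,0,-.0075]-SO)
    print('foot face edge',f*1e3,'foot back edge',b*1e3,'head back',h*1e3,'th',np.degrees(np.arctan2(*(S@Rb[:,0])[[2,1]])),'roll x',(S@Rb[:,0])[0],(S@Rb[:,1])[2])
E
python3 - <<'E'
from h import *
s=manip.sense();A=np.array(s['eef_rot']);p=np.array(s['eef_pos'])
a=np.radians(100.0);Rb=np.c_[[np.cos(a),np.sin(a),0],[-np.sin(a),np.cos(a),0],[0,0,1]]
c=np.array([.4655,-.2088,.0325]); np.savez('rel.npz',R=Rb.T@A,c=A.T@(c-p))
print(A.T@(c-p))
for th,g,h in((70,.01,.07),(64.8,0,0)):
    P,R=goal(boardR(th),center(th,g,h));print(P,R)
plan([p[0],p[1],.2],A,1,lin=4)
E
```

```text
[ 0.0073  0.0001 -0.0032]
[0.5436 0.2462 0.2432] [[-0.0099  0.9998  0.0143]
 [ 0.7626  0.0168 -0.6467]
 [-0.6468  0.0045 -0.7626]]
[0.5435 0.2495 0.1689] [[-0.0082  0.9998  0.0161]
 [ 0.7008  0.0173 -0.7131]
 [-0.7133  0.0054 -0.7009]]
t 9.975 tcp [ 0.4654 -0.2093  0.0404] F [-0.4433 -0.701  -0.848 ] gap 0.053723121600061687 q [-13.0775  27.5388 123.0669 -43.3967  27.2927  15.6008]
[-3.74, 0.04, 1.38, 0.0, 0.0, 0.0, 1.0] ,
[-3.74, 0.04, 1.38, 0.0, 0.0, 0.0, 1.0] ,
[-3.74, 0.04, 1.38, 0.0, 0.0, 0.0, 1.0] ,
[-3.74, 0.04, 1.38, 0.0, 0.0, 0.0, 1.0] ,
```

Request:
apply_moves([
  [-1.5,0,0.6,0,0,0,1],
  [-3,0,1.1,0,0,0,1],
  [-3.8,0,1.4,0,0,0,1],
  [-3.8,0,1.4,0,0,0,1],
  [-3.8,0,1.4,0,0,0,1],
])

```text
clock: 10.6
eef_pos: [0.4612, -0.209, 0.2114]
eef_rot: [[0.064, 0.985, 0.163], [-0.336, 0.175, -0.925], [-0.94, 0.004, 0.342]]
ft_force: [0.4, -0.3, -3.0]
finger_gap: 0.0538
```

```bash
python3 - <<'E'
from h import *
shot('scene','s4')
a=cv2.imread('pics/s4.png')[60:340,100:500]
cv2.imwrite('pics/v4.png',cv2.resize(a,None,fx=1.7,fy=1.7,interpolation=2))
P,R=goal(boardR(70),center(70,.015,.10)); print(P)
plan(P,R,1,lin=4,ang=6)
E
```

```text
[0.5434 0.2512 0.2732]
t 10.65 tcp [ 0.4637 -0.2097  0.2165] F [ 2.8411 -0.906   3.2653] gap 0.053526626639604766 q [-13.2244   9.1018 117.2789 -25.0907  47.6466  -7.1396]
[-1.7, 1.33, -3.28, 0.79, 5.81, 0.18, 1.0] ,
[-1.35, 1.29, -3.45, 0.79, 5.81, 0.18, 1.0] ,
[-0.99, 1.25, -3.59, 0.79, 5.81, 0.18, 1.0] ,
[-0.62, 1.2, -3.69, 0.79, 5.81, 0.18, 1.0] ,
[-0.24, 1.15, -3.75, 0.79, 5.81, 0.18, 1.0] ,
[0.15, 1.1, -3.77, 0.79, 5.81, 0.18, 1.0] ,
[0.53, 1.04, -3.75, 0.79, 5.81, 0.18, 1.0] ,
[0.91, 0.99, -3.69, 0.79, 5.81, 0.18, 1.0] ,
[1.29, 0.94, -3.59, 0.79, 5.81, 0.18, 1.0] ,
[1.65, 0.88, -3.45, 0.79, 5.81, 0.18, 1.0] ,
[1.99, 0.83, -3.28, 0.79, 5.81, 0.18, 1.0] ,
[2.31, 0.78, -3.07, 0.79, 5.81, 0.18, 1.0] ,
```

View pics/v4.png

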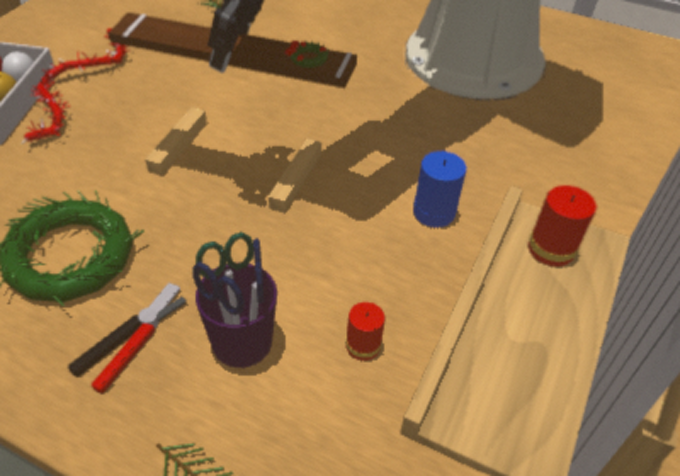

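The board hangs level, gripped at its middle around (228,45) in the crop. I'll carry it to the stand and tilt it.

Request:
apply_moves([
  [-1.7,1.3,-3.3,0.8,5.8,0,1],
  [-1.4,1.3,-3.5,0.8,5.8,0,1],
  [-1.0,1.2,-3.6,0.8,5.8,0,1],
  [-0.6,1.2,-3.7,0.8,5.8,0,1],
  [-0.2,1.2,-3.7,0.8,5.8,0,1],
])

```text
clock: 11.28
eef_pos: [0.4971, -0.0122, 0.2429]
eef_rot: [[0.001, 0.994, 0.107], [0.169, 0.105, -0.98], [-0.986, 0.019, -0.168]]
ft_force: [0.2, -0.5, -2.7]
finger_gap: 0.054
```

```bash
python3 - <<'E'
from h import *
P,R=goal(boardR(70),center(70,.015,.10)); print(P)
plan(P,R,1,lin=4,ang=6)
E
```

```text
[0.5434 0.2512 0.2732]
t 11.275 tcp [ 0.4971 -0.0122  0.2429] F [ 0.2003 -0.4839 -2.6672] gap 0.05403818662384548 q [ -7.7301  10.3219 109.5465  10.9612  61.8648 -19.1808]
[0.21, 1.06, -3.69, 0.7, 5.7, 0.26, 1.0] ,
[0.58, 1.01, -3.66, 0.7, 5.7, 0.26, 1.0] ,
[0.95, 0.97, -3.6, 0.7, 5.7, 0.26, 1.0] ,
[1.31, 0.92, -3.5, 0.7, 5.7, 0.26, 1.0] ,
[1.65, 0.87, -3.36, 0.7, 5.7, 0.26, 1.0] ,
[1.98, 0.82, -3.19, 0.7, 5.7, 0.26, 1.0] ,
[2.29, 0.77, -2.99, 0.7, 5.7, 0.26, 1.0] ,
```

Request:
apply_moves([
  [0.2,1.1,-3.7,0.7,5.7,0.3,1],
  [0.5,1.0,-3.7,0.7,5.7,0.3,1],
  [0.9,1.0,-3.6,0.7,5.7,0.3,1],
  [1.2,0.9,-3.5,0.7,5.7,0.3,1],
  [1.5,0.9,-3.4,0.7,5.7,0.3,1],
])

```text
clock: 11.9
eef_pos: [0.5319, 0.1799, 0.2694]
eef_rot: [[-0.011, 0.999, 0.039], [0.63, 0.037, -0.776], [-0.777, 0.016, -0.63]]
ft_force: [0.5, -0.1, -1.7]
finger_gap: 0.0538
```

```bash
python3 - <<'E'
from h import *
feet(*now())
P,R=goal(boardR(70),center(70,.015,.06)); print(P)
plan(P,R,1,lin=3,ang=5)
E
```

```text
foot face edge [ -10.5584 -157.7764  131.9909] foot back edge [ -10.7287 -144.8764  124.3384] head back [-16.6075  18.3026 399.5439] th 59.33482492645851 roll x -0.018371419372022302 -0.010012031738095709
[0.5434 0.2512 0.2332]
t 11.9 tcp [0.5319 0.1799 0.2694] F [ 0.4646 -0.0509 -1.6675] gap 0.05375852902291387 q [ -2.3212  16.0923 107.7202  43.3758  66.2794 -26.5244]
[2.43, 0.45, -1.07, 0.43, 3.55, 0.11, 1.0] ,
[2.49, 0.44, -0.92, 0.43, 3.55, 0.11, 1.0] ,
[2.55, 0.43, -0.77, 0.43, 3.55, 0.11, 1.0] ,
```

Request:
apply_moves([
  [2.4,0.5,-1.1,0.5,3.6,0,1],
  [2.5,0.4,-1.0,0.5,3.6,0,1],
  [2.5,0.4,-0.8,0.5,3.6,0,1],
  [0,0,0,0,0,0,1],
])

```text
clock: 12.4
eef_pos: [0.543, 0.2541, 0.2316]
eef_rot: [[-0.017, 1.0, 0.008], [0.766, 0.018, -0.643], [-0.643, -0.004, -0.766]]
ft_force: [-0.7, -0.4, -2.2]
finger_gap: 0.0538
```

```bash
python3 - <<'E'
from h import *
c,Rb=now();feet(c,Rb)
shot('scene','s5')
P,R=goal(boardR(70),center(70,.012,.02)); print(P)
plan(P,R,1,lin=2,ang=3)
L=lambda x,y,z:SO+SR@[x,y,z]
pts={'liptopin':[L(x,-.075,.04) for x in(-.2,.2)],'pfoot':[L(x,.075,.018) for x in(-.2,.2)],'face':[c+Rb@[x,y,.0075] for x in(-.16,.16) for y in(-.0275,.0275)],'backfoot':[c+Rb@[-.16,y,-.0075] for y in(-.0275,.0275)]}
a=cv2.resize(cv2.imread('pics/s5.png')[20:360,230:560],None,fx=1.75,fy=1.75,interpolation=2)
col={'liptopin':(255,0,0),'pfoot':(255,0,255),'face':(0,255,255),'backfoot':(255,255,0)}
for k,v in pts.items():
    q=(proj('s5',v)-[230,20]+.5)*1.75-.5; print(k,q.round().tolist())
    for w in q: cv2.circle(a,(int(w[0]),int(w[1])),2,col[k],-1)
cv2.imwrite('pics/v5.png',a)
E
```

```text
foot face edge [ -1.6849 -56.2647  81.2627] foot back edge [ -1.7461 -42.1419  76.2085] head back [  0.8329  65.6879 377.4826] th 70.30706777490494 roll x 0.008059460394360517 0.008962852327728048
[0.5435 0.2482 0.1932]
t 12.45 tcp [0.5434 0.2536 0.2325] F [ 0.3543  0.2338 -2.3923] gap 0.05376921298707564 q [  0.9318  23.3696 109.41    58.2241  64.2334 -35.1933]
[1.06, 0.01, 1.68, -0.15, -0.13, 0.16, 1.0] ,
[1.06, -0.0, 1.68, -0.15, -0.13, 0.16, 1.0] ,
liptopin [[307.0, 262.0], [203.0, 506.0]]
pfoot [[417.0, 311.0], [348.0, 583.0]]
face [[280.0, 365.0], [293.0, 331.0], [517.0, 160.0], [523.0, 122.0]]
backfoot [[291.0, 373.0], [304.0, 339.0]]
```

View pics/v5.png

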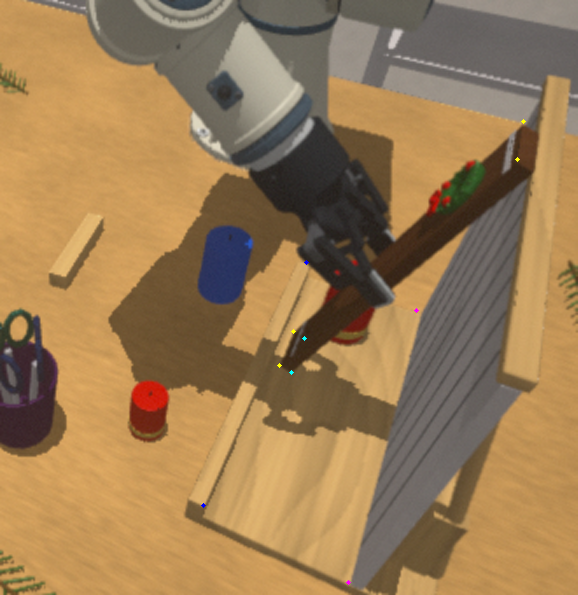

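The picture agrees with the model to a few pixels: lip corner (203,506), foot tip (290,372), head (519,162). I'll steepen to 72° for clearance at the panel trim, then lower.

```bash
python3 - <<'E'
from h import *
P,R=goal(boardR(72),center(72,.012,.05)); plan(P,R,1,lin=2,ang=3)
P,R=goal(boardR(72),center(72,.012,.012)); plan(P,R,1,lin=2,ang=3)
E
```

```text
t 12.45 tcp [0.5434 0.2536 0.2325] F [ 0.3543  0.2338 -2.3923] gap 0.05376921298707564 q [  0.9318  23.3696 109.41    58.2241  64.2334 -35.1933]
[-0.31, 0.01, 1.3, -0.28, 1.74, 0.31, 1.0] ,
t 12.45 tcp [0.5434 0.2536 0.2325] F [ 0.3543  0.2338 -2.3923] gap 0.05376921298707564 q [  0.9318  23.3696 109.41    58.2241  64.2334 -35.1933]
[0.71, 0.01, 1.4, -0.09, 0.58, 0.1, 1.0] ,
[0.7, 0.0, 1.41, -0.09, 0.58, 0.1, 1.0] ,
[0.68, -0.0, 1.42, -0.09, 0.58, 0.1, 1.0] ,
```

Request:
apply_moves([
  [-0.3,0,1.3,-0.3,1.8,0.3,1],
  [0.5,0,0.6,0,0,0,1],
  [1.0,0,1.2,0,0,0,1],
  [1.0,0,1.2,0,0,0,1],
  [0,0,0,0,0,0,1],
])

```text
clock: 13.08
eef_pos: [0.545, 0.2425, 0.1847]
eef_rot: [[-0.008, 1.0, 0.017], [0.782, 0.017, -0.623], [-0.623, 0.009, -0.782]]
ft_force: [0.3, -0.4, -2.9]
finger_gap: 0.0539
```

```bash
python3 - <<'E'
from h import *
feet(*now())
P,R=goal(boardR(72),center(72,.010,.006)); plan(P,R,1,lin=2,ang=3)
E
```

```text
foot face edge [  2.0438 -63.9679  33.0415] foot back edge [  2.0591 -49.7198  28.352 ] head back [  0.6794  50.3224 332.3087] th 71.78191544719104 roll x -0.004311708018848753 -0.0044154068029852315
t 13.075 tcp [0.545  0.2425 0.1847] F [ 0.2596 -0.3816 -2.8941] gap 0.05389913269786162 q [ -0.7867  28.201  110.9405  61.6778  62.6932 -43.238 ]
[0.13, -0.14, 0.43, 0.21, 0.22, -0.14, 1.0] ,
```

Request:
apply_moves([
  [0.2,-0.1,0.25,0.2,0,0,1],
  [0.2,0,0.25,0,0,0,1],
])

```text
clock: 13.32
eef_pos: [0.5442, 0.2428, 0.1783]
eef_rot: [[-0.008, 1.0, 0.014], [0.782, 0.015, -0.623], [-0.623, 0.006, -0.782]]
ft_force: [0.9, -0.2, -2.5]
finger_gap: 0.0541
```

Request:
apply_moves([
  [0.12,0,0.16,0,0,0,1],
])

```text
clock: 13.45
eef_pos: [0.5443, 0.2429, 0.1763]
eef_rot: [[-0.008, 1.0, 0.014], [0.782, 0.015, -0.623], [-0.623, 0.006, -0.782]]
ft_force: [0.1, -0.9, -1.9]
finger_gap: 0.0537
```

```bash
python3 - <<'E'
from h import *
feet(*now()); print(manip.sense()['ft_force'])
E
```

```text
foot face edge [  0.8446 -63.6279  24.6176] foot back edge [  0.8762 -49.3795  19.9292] head back [  0.3889  50.6401 323.896 ] th 71.78632360894852 roll x -0.0015227910221540502 -0.002105175048244044
[ 0.1332 -0.935  -1.911 ]
```

Request:
apply_moves([
  [0.07,0,0.09,0,0,0,1],
])

```text
clock: 13.58
eef_pos: [0.5444, 0.2429, 0.1752]
eef_rot: [[-0.008, 1.0, 0.015], [0.782, 0.015, -0.623], [-0.623, 0.007, -0.782]]
ft_force: [-0.1, 0.7, -1.3]
finger_gap: 0.054
```

Request:
apply_moves([
  [0.05,0,0.06,0,0,0,1],
])

```text
clock: 13.7
eef_pos: [0.5444, 0.2429, 0.1745]
eef_rot: [[-0.008, 1.0, 0.015], [0.782, 0.015, -0.623], [-0.623, 0.007, -0.782]]
ft_force: [-0.0, -0.0, -2.0]
finger_gap: 0.0539
```

Request:
apply_moves([
  [-0.22,0,0.17,0,0,0,1],
  [-0.2,0,0.16,0,0,0,1],
])

```text
clock: 13.95
eef_pos: [0.5445, 0.2373, 0.1746]
eef_rot: [[-0.008, 1.0, 0.015], [0.782, 0.015, -0.623], [-0.623, 0.007, -0.782]]
ft_force: [0.7, -0.3, -1.5]
finger_gap: 0.0537
```

Request:
apply_moves([
  [-0.16,0,0.12,0,0,0,1],
])

```text
clock: 14.08
eef_pos: [0.5446, 0.2351, 0.1748]
eef_rot: [[-0.008, 1.0, 0.015], [0.782, 0.015, -0.622], [-0.623, 0.007, -0.782]]
ft_force: [-0.6, 1.3, -2.0]
finger_gap: 0.054
```

```bash
python3 - <<'E'
from h import *
c,Rb=now();feet(c,Rb); print(manip.sense()['ft_force'])
shot('scene','s6');shot('top','t6')
a=cv2.resize(cv2.imread('pics/s6.png')[170:280,350:450],(400,440),interpolation=2)
b=cv2.resize(cv2.imread('pics/t6.png')[150:320,60:220],(400,425),interpolation=2);b=np.vstack([b,np.zeros((15,400,3),np.uint8)])
cv2.imwrite('pics/v6.png',np.hstack([a,b]))
print((proj('s6',[c+Rb@[-.16,-.0275,.0075],c+Rb@[-.16,-.0275,-.0075]])-[350,170]+.5)*4-.5)
E
```

```text
foot face edge [  1.1142 -71.3657  23.121 ] foot back edge [  1.148  -57.1168  18.434 ] head back [  0.3976  42.8739 322.4099] th 71.79174830684907 roll x -0.0023450686572832388 -0.002931231248363489
[-0.5592  1.3286 -1.9698]
[[104.5181 299.4435]
 [129.7908 315.2947]]
```

View pics/v6.png

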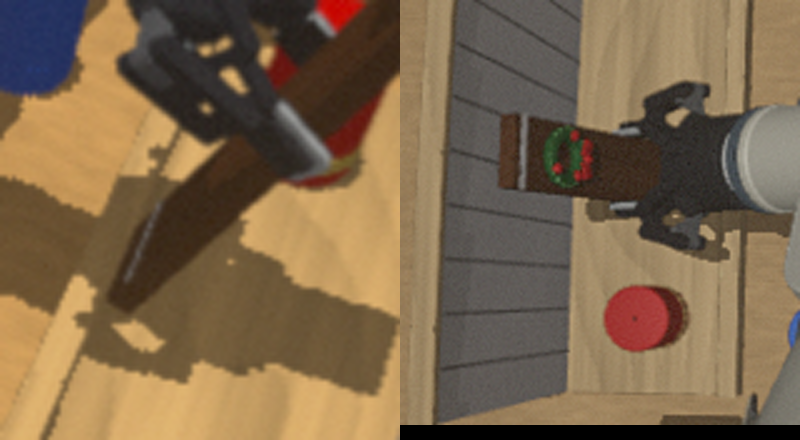

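The foot corner (110,298) is a few mm from the lip and just above the ledge. The candle stands clear in the right pane at (637,318).

Request:
apply_moves([
  [-0.13,0,0.1,0,0,0,1],
])

```text
clock: 14.3
eef_pos: [0.5446, 0.2337, 0.1751]
eef_rot: [[-0.008, 1.0, 0.015], [0.783, 0.015, -0.622], [-0.622, 0.007, -0.783]]
ft_force: [0.6, 2.8, -0.2]
finger_gap: 0.054
```

Request:
apply_moves([
  [-0.1,0,0.08,0,0,0,1],
])

```text
clock: 14.42
eef_pos: [0.5447, 0.2327, 0.1755]
eef_rot: [[-0.008, 1.0, 0.015], [0.784, 0.015, -0.621], [-0.621, 0.007, -0.784]]
ft_force: [0.2, 5.0, -0.9]
finger_gap: 0.0539
```

```bash
python3 - <<'E'
from h import *
c,Rb=now();feet(c,Rb);f=SR.T@(c+Rb@[-.16,0,.0075]-SO);b=SR.T@(c+Rb@[-.16,0,-.0075]-SO)
g=f[1]+.075; h=b[2]-.018; print(g,h)
P,R=goal(boardR(67),center(67,g+.0005,h-.0005)); plan(P,R,1,lin=2,ang=1.5)
E
```

```text
foot face edge [  1.0848 -73.4869  23.697 ] foot back edge [  1.1196 -59.2283  19.0397] head back [  0.4732  40.1294 323.2232] th 71.91103704958942 roll x -0.0020199236074420757 -0.0026397949627084
0.001513081782154646 0.0010396861673034226
t 14.425 tcp [0.5447 0.2327 0.1755] F [ 0.1935  5.0267 -0.933 ] gap 0.05387959024229445 q [ -1.8669  29.1159 111.1578  61.6592  62.8419 -44.6368]
[0.32, -0.02, -0.13, 0.0, -1.23, -0.04, 1.0] ,
[0.32, -0.02, -0.13, 0.0, -1.23, -0.04, 1.0] ,
[0.32, -0.02, -0.14, 0.0, -1.23, -0.04, 1.0] ,
[0.31, -0.02, -0.15, 0.0, -1.23, -0.04, 1.0] ,
```

Request:
apply_moves([
  [0.32,0,-0.13,0,-1.2,0,1],
  [0.32,0,-0.13,0,-1.2,0,1],
])

```text
clock: 14.68
eef_pos: [0.5446, 0.2395, 0.1731]
eef_rot: [[-0.007, 1.0, 0.014], [0.756, 0.014, -0.655], [-0.655, 0.006, -0.756]]
ft_force: [0.0, 3.4, -2.8]
finger_gap: 0.0542
```

Request:
apply_moves([
  [0.32,0,-0.14,0,-1.2,0,1],
  [0.32,0,-0.15,0,-1.2,0,1],
])

```text
clock: 14.92
eef_pos: [0.5444, 0.247, 0.1709]
eef_rot: [[-0.006, 1.0, 0.015], [0.725, 0.015, -0.688], [-0.688, 0.006, -0.725]]
ft_force: [0.1, 3.2, -2.8]
finger_gap: 0.0539
```

```bash
python3 - <<'E'
from h import *
c,Rb=now();feet(c,Rb)
P,R=goal(boardR(64.8),center(64.8,.001,.0005)); plan(P,R,1,lin=2,ang=1)
print(manip.sense()['moment'])
E
```

```text
foot face edge [  0.8932 -72.5024  24.1442] foot back edge [  0.9305 -58.7156  18.2348] head back [  0.8224  67.3535 312.3547] th 66.79849006728175 roll x -0.00033754483278283093 -0.0012877326031252617
t 14.925 tcp [0.5444 0.247  0.1709] F [ 0.1055  3.218  -2.7598] gap 0.05386518686804107 q [  1.5776  27.4772 110.9047  58.3461  58.4249 -39.2953]
[0.12, -0.03, -0.05, -0.02, -0.67, -0.04, 1.0] ,
[0.12, -0.03, -0.05, -0.02, -0.67, -0.04, 1.0] ,
[0.12, -0.03, -0.05, -0.02, -0.67, -0.04, 1.0] ,
[-0.1444 -0.0905 -0.0023]
```

Request:
apply_moves([
  [0.18,0,-0.08,0,-0.7,0,1],
])

```text
clock: 15.05
eef_pos: [0.5443, 0.2492, 0.1703]
eef_rot: [[-0.006, 1.0, 0.016], [0.716, 0.016, -0.698], [-0.698, 0.007, -0.716]]
ft_force: [-0.6, 1.9, -3.5]
finger_gap: 0.0539
```

Request:
apply_moves([
  [0.18,0,-0.08,0,-0.7,0,1],
])

```text
clock: 15.18
eef_pos: [0.5442, 0.2511, 0.1695]
eef_rot: [[-0.006, 1.0, 0.016], [0.706, 0.016, -0.708], [-0.708, 0.007, -0.706]]
ft_force: [-0.1, 2.0, -3.0]
finger_gap: 0.0541
```

```bash
python3 - <<'E'
from h import *
c,Rb=now();feet(c,Rb)
print(manip.sense()['moment'])
E
```

```text
foot face edge [  0.8779 -72.2764  24.4631] foot back edge [  0.9094 -58.6543  18.1832] head back [  0.6789  75.3179 308.7884] th 65.2497656820688 roll x -0.000720320346510081 -0.0015317697028051861
[-0.1401  0.0275  0.0022]
```

Request:
apply_moves([
  [0.13,0,-0.05,0,-0.5,0,1],
])

```text
clock: 15.3
eef_pos: [0.5441, 0.2525, 0.1689]
eef_rot: [[-0.006, 1.0, 0.016], [0.7, 0.016, -0.714], [-0.714, 0.007, -0.7]]
ft_force: [-0.5, 2.0, -2.6]
finger_gap: 0.0534
```

Request:
apply_moves([
  [0.13,0,-0.05,0,-0.5,0,1],
])

```text
clock: 15.42
eef_pos: [0.5442, 0.2536, 0.1685]
eef_rot: [[-0.006, 1.0, 0.016], [0.693, 0.016, -0.721], [-0.721, 0.007, -0.693]]
ft_force: [-2.7, -10.8, 8.1]
finger_gap: 0.0538
```

```bash
python3 - <<'E'
from h import *
c,Rb=now();feet(c,Rb)
print(manip.sense()['moment'])
shot('scene','s7');shot('top','t7')
a=cv2.resize(cv2.imread('pics/s7.png')[90:260,390:560],(400,400),interpolation=2)
b=cv2.resize(cv2.imread('pics/s7.png')[190:270,350:430],(400,400),interpolation=2)
cv2.imwrite('pics/v7.png',np.hstack([a,b]))
E
```

```text
foot face edge [  1.0044 -72.5455  24.6935] foot back edge [  1.0373 -59.0442  18.1579] head back [  0.7901  80.3826 306.1859] th 64.16960124573606 roll x -0.0007723905541283087 -0.0016508490153043576
[-0.2548  0.3337  0.292 ]
```

View pics/v7.png

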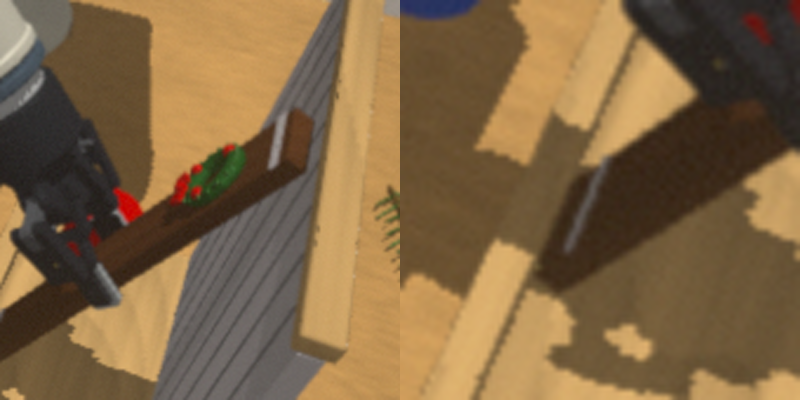

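Contact with the panel is sensed (Fy −11 N, Fz +8 N). The head rests on the panel at (300,140) in the left pane and the foot is at the lip at (540,275) in the right. I'll relax, then check that the foot is seated.

Request:
apply_moves([
  [0,0,0,0,0,0,1],
])

```text
clock: 15.65
eef_pos: [0.5443, 0.2533, 0.1686]
eef_rot: [[-0.005, 1.0, 0.016], [0.693, 0.016, -0.721], [-0.721, 0.007, -0.693]]
ft_force: [-0.5, -0.2, -0.6]
finger_gap: 0.0542
```

Request:
apply_moves([
  [0.02,0,0.06,0,0,0,1],
])

```text
clock: 15.78
eef_pos: [0.5444, 0.2533, 0.1685]
eef_rot: [[-0.005, 1.0, 0.016], [0.694, 0.015, -0.72], [-0.72, 0.007, -0.694]]
ft_force: [-2.1, 1.4, 4.3]
finger_gap: 0.0536
```

Request:
apply_moves([
  [-0.04,0,0.05,0,0,0,1],
])

```text
clock: 15.9
eef_pos: [0.5444, 0.253, 0.1686]
eef_rot: [[-0.006, 1.0, 0.016], [0.694, 0.015, -0.72], [-0.72, 0.007, -0.694]]
ft_force: [0.6, 4.4, 0.5]
finger_gap: 0.0542
```

Request:
apply_moves([
  [-0.04,0,0.05,0,0,0,1],
])

```text
clock: 16.02
eef_pos: [0.5444, 0.2527, 0.1687]
eef_rot: [[-0.006, 1.0, 0.016], [0.695, 0.015, -0.719], [-0.719, 0.007, -0.695]]
ft_force: [-0.2, 4.0, 1.1]
finger_gap: 0.0537
```

Request:
apply_moves([
  [0,0,0,0,0,0,1],
  [0,0,0,0,0,0,0.7],
  [0,0,0,0,0,0,0.3],
  [0,0,0,0,0,0,0],
  [0,0,0,0,0,0,0],
])

```text
clock: 16.65
eef_pos: [0.5448, 0.2518, 0.168]
eef_rot: [[-0.005, 1.0, 0.016], [0.693, 0.015, -0.721], [-0.721, 0.008, -0.693]]
ft_force: [-1.1, 0.8, -0.8]
finger_gap: 0.0854
```

Request:
apply_moves([
  [-1,0,0,0,0,0,0],
  [-2,0,0,0,0,0,0],
  [-4,0,0,0,0,0,0],
  [-5,0,0,0,0,0,0],
  [-5,0,0,0,0,0,0],
])

```text
clock: 17.27
eef_pos: [0.5439, 0.129, 0.2948]
eef_rot: [[-0.009, 1.0, 0.015], [0.691, 0.017, -0.722], [-0.723, 0.004, -0.691]]
ft_force: [-0.1, 0.0, 0.4]
finger_gap: 0.0853
```

```bash
python3 - <<'E'
from h import *
plan([.4,-.1,.35],np.array(manip.sense()['eef_rot']),0)
shot('scene','s8');shot('top','t8')
a=cv2.resize(cv2.imread('pics/s8.png')[90:370,330:560],(400,487),interpolation=2)
b=cv2.resize(cv2.imread('pics/t8.png')[130:320,60:216],(400,487),interpolation=2)
cv2.imwrite('pics/v8.png',np.hstack([a,b]))
E
```

```text
t 17.275 tcp [0.5439 0.129  0.2948] F [-0.0843  0.0237  0.3727] gap 0.08529133070489547 q [ -9.5617  17.0842 105.0884  45.1196  73.7289 -30.1542]
[-3.28, -2.46, 2.09, 0.0, 0.0, 0.0, 0.0] ,
[-3.28, -2.46, 2.09, 0.0, 0.0, 0.0, 0.0] ,
[-3.28, -2.46, 2.09, 0.0, 0.0, 0.0, 0.0] ,
[-3.28, -2.46, 2.09, 0.0, 0.0, 0.0, 0.0] ,
[-3.28, -2.46, 2.09, 0.0, 0.0, 0.0, 0.0] ,
[-3.28, -2.46, 2.09, 0.0, 0.0, 0.0, 0.0] ,
```

View pics/v8.png

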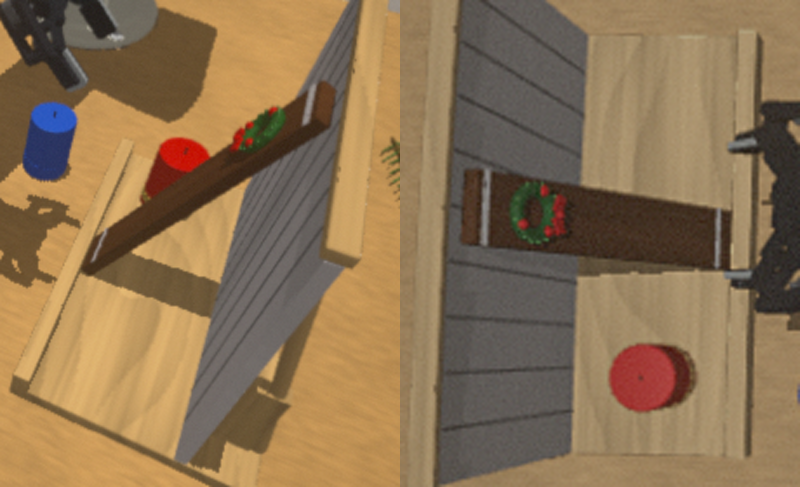

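The board is leaning free, with its foot at the lip (90,270 left; 722,240 right) and its head on the panel. I'll back the arm off a little more and check the pose numerically.

Request:
apply_moves([
  [-2,-1,1,0,0,0,0],
  [-2,-1,1,0,0,0,0],
  [0,0,0,0,0,0,0],
])

```text
clock: 17.75
eef_pos: [0.5258, 0.0818, 0.3147]
eef_rot: [[0.001, 1.0, 0.017], [0.689, 0.012, -0.725], [-0.725, 0.013, -0.689]]
ft_force: [0.5, 0.2, 0.0]
finger_gap: 0.0853
```

```bash
python3 - <<'E'
from h import *
c,Rb=center(64.8,0,0),boardR(64.8)
def T(P): return (proj('t8',P)-[60,130]+.5)*[400/156,487/190]-.5+[400,0]
def S(P): return (proj('s8',P)-[330,90]+.5)*[400/230,487/280]-.5
P=[c+Rb@[x,y,.0075] for x in(-.16,.16) for y in(-.0275,.0275)]
print('top',T(P),'scene',S(P))
f='t8'
q=(642.5-400+.5)/(400/156)-.5+60,(377+.5)/(487/190)-.5+130
p=atz(f,*q,.108); print('candle',p, (SR.T@(p-SO)))
E
```

```text
top [[737.4379 211.9662]
 [736.3694 270.4907]
 [481.3607 170.192 ]
 [478.3704 245.6584]] scene [[ 77.4628 266.648 ]
 [ 91.2534 234.2462]
 [311.8412 112.8701]
 [318.7206  74.5602]]
candle [0.4184 0.2443 0.108 ] [-0.1254 -0.0094  0.108 ]
```

```bash
python3 - <<'E'
from h import *
shot('scene','s9');shot('top','t9')
a=cv2.resize(cv2.imread('pics/s9.png')[205:265,360:410],(400,480),interpolation=2)
b=cv2.resize(cv2.imread('pics/t9.png')[200:248,170:210],(400,480),interpolation=2)
c,Rb=center(64.8,0,0),boardR(64.8)
F=[c+Rb@[-.16,y,z] for z in(.0075,-.0075) for y in(-.0275,.0275)]
print('scene',(proj('s9',F)-[360,205]+.5)*8-.5,'top',(proj('t9',F)-[170,200]+.5)*10-.5+[400,0])
L=[SO+SR@[x,-.075,z] for z in(.018,.04) for x in(-.03,.03)]
print('lip scene',(proj('s9',L)-[360,205]+.5)*8-.5,'top',(proj('t9',L)-[170,200]+.5)*10-.5+[400,0])
cv2.imwrite('pics/v9.png',np.hstack([a,b]))
E
```

```text
scene [[118.1291 308.2709]
 [181.5655 159.236 ]
 [164.7505 342.7582]
 [226.2886 192.4792]] top [[617.4579 128.4235]
 [613.2908 356.7534]
 [566.7166 131.1611]
 [562.3599 358.1514]]
lip scene [[179.4885 167.8327]
 [110.4829 330.1399]
 [196.4127 115.1104]
 [126.7072 278.3972]] top [[617.9158 368.7034]
 [622.4103 120.9102]
 [601.1543 363.3753]
 [605.829  111.079 ]]
```

View pics/v9.png

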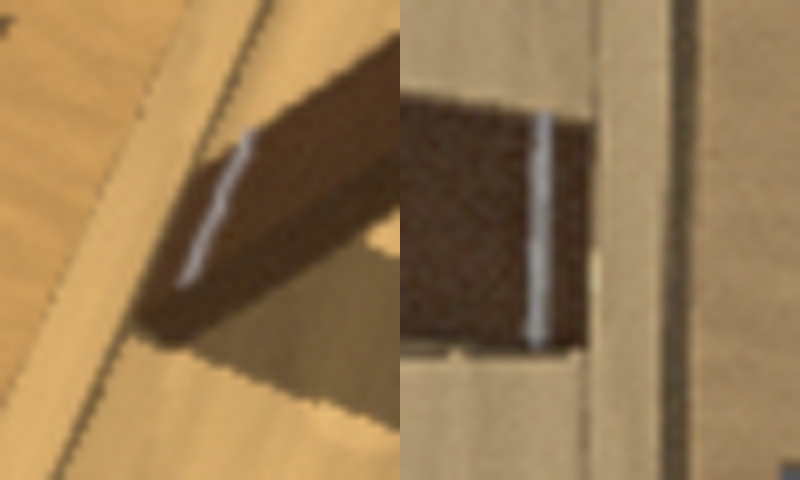

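In both zooms the foot ends flush on the lip's inner edge: (135,320) left, and along x≈590 right. It is parallel to the lip and about 2 mm from the middle. Handing in.

```bash
python3 -c "
from workcell import manip
print(manip.finish_job(), manip.sense()['clock'])"
```

```text
the job is handed in; nothing more can be done
the job is handed in; nothing more can be done
```

The job is handed in: the board stands in the middle of the stand with the candle at the left end of the ledge. The last move ended at 17.75 s on the clock, against the 56 s limit.

**Candle:** I moved it first and stood it upright at stand x ≈ −125 mm and y ≈ −9 mm. That is about 5 mm from the place asked for. Setting it down was firmer than intended: the wrist force peaked at about 66 N (limit 120 N).

**Board:**
- I set the foot down behind the front lip and slid it forward until it touched, at about 5 N.
- I then leaned it back until the wrist force showed the head against the panel, at about 13 N.
- I let it seat, opened the gripper and backed the arm off.
- The last pictures show the foot flush and parallel with the lip, within about 2 mm of the middle. The head rests on the panel, with the wreath at the top and facing out.

**Disagreements:** My estimate of the lip's position was about 1–2 mm off from where contact was felt. Near the head contact, the board's pose computed from the grip put its head about 5 mm inside the panel. I went by the contact forces and the pictures instead.

**Bystanders:** The arm went nowhere near the scissors pot, secateurs or wreath. I did not measure their positions again at the end.

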